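# Unlock the chisel drawer

### The job

The chisel drawer of the pine tool cabinet is locked by the three dials on its top: set the left dial's pointer to the 4th mark and the middle dial's to the 9th, counting clockwise from the long mark. The right dial's number is forgotten, but it was only nudged anticlockwise off it by less than a quarter turn, so ease it slowly clockwise until you feel the lock catch it (forced on, it slips out again). Then pull the drawer out to its stop and let go, leaving everything else on the bench and the cabinet where it is.

Things in the scene. Friction and masses are not known exactly. Their poses are not given: they have to be found in the camera images.
- cabinet: Pine tool cabinet, fixed: 235 deep (x) x 400 wide (y) x 125 mm high. Drawer front on its -x side; on its top an aluminium plate with three black dials in a row along y, 112 mm apart, 42 mm to the -x side of the middle. Origin: centre of its underside; +x to the back, +y to the left as you face the drawer. Round each dial 12 marks, 30 degrees apart; the long one (0) is at the back (+x).
- dial_left (a joint): Left (+y) dial, rad: 0 = pointer on the long mark, grows clockwise seen from above, 0.5236 a mark, 4th mark = 2.094. Turns without end (2 pi a turn; may read above 2 pi), stays where it is left (friction 0.05 N m). When the other dials are right too, the lock takes and centres a dial that stands within about 12 degrees of its number.
- dial_middle (a joint): Middle dial, likewise; mark 9 = 4.712.
- dial_right (a joint): Right (-y) dial, likewise; stands 0.35 to 1.45 rad short (anticlockwise) of its unknown number. With the others right, an unseen sprung bolt drops into its wheel at the number: it draws the dial on by some 10 degrees, then, after about 10 of free play, holds it against 0.3 to 0.5 N m, and the drawer is free. Turned harder it rides out and locks the drawer; turned back it is caught again.
- left_knob (a point): Left dial's axis, 26 mm above the cabinet's top, at the height to grip. Each dial is a black disc, 80 mm across, 9 mm thick, lying on the cabinet's top, with a round ribbed knob, 48 mm across, from 9 to 43 mm above the cabinet's top. Frame x points to the pointer, z up.
- middle_knob (a point): The same on the middle dial.
- right_knob (a point): The same on the right dial.
- left_pointer (a point): Outer end of the left dial's pointer, a white line on the disc (and on the knob's top), 42 mm from the axis, 9 mm above the cabinet's top.
- middle_pointer (a point): The same on the middle dial.
- left_mark (a point): Where the left pointer's end must come: at its 4th mark, 42 mm from the dial's axis, 9 mm above the cabinet's top.
- middle_mark (a point): Where the middle pointer's end must come: at its 9th mark.
- drawer_handle (a point): Middle of the drawer's steel bar handle: 12 mm thick, 110 mm long, parallel to the cabinet's y axis, 108 mm above the bench (17 mm below the cabinet's top), 41 mm out from the drawer's front (35 mm of free room behind it), held by two posts 48 mm to either side of its middle.
- drawer (a joint): Drawer's travel in m: 0 shut, 0.090 fully out at its stop, towards the cabinet's -x side; sliding friction about 2.5 N; locked it moves about 2 mm.
- tin: Steel tin, 72 mm across, 50 mm high, on the back of the cabinet's top. Origin: centre of its underside.
- offcut: Wood offcut, 45 x 140 x 22 mm, on the back of the cabinet's top. Origin: centre of its underside.
- nails: Glass jar of nails with a red lid, 68 mm across, 85 mm high, on the bench. Origin: centre of its underside.
- glue: White glue bottle, 60 mm across, 190 mm high, on the bench. Origin: centre of its underside.
- clamp: Black quick clamp, 360 mm long, lying on the bench.
- hammer: Hammer, 290 mm long, lying on the bench.
- trysquare: Try square, 150 mm blade, lying on the bench.

How it is judged:
By the outcome, as a careful person would: the job done as asked, in the order asked, and still so for the second after the job is handed in, with the robot touching nothing.
It also fails if it takes over 72 s, if anything falls off the work surface, if the arm or the gripper's body presses on something with over 40 N, if the wrist force passes 120 N, or if a joint passes its speed limit or range.

### The arm

A 7-joint arm with a two-finger parallel gripper is mounted at the origin on the work surface. World frame = base frame: x ahead of the robot, y to its left, z up, the work surface at z = 0. Lengths are in m, angles in degrees, forces in N, time in s.
With the tool pointing down it reaches from about 0.35 to 0.775 m from the base axis. Payload 3.1 kg.
Tool frame: the origin (TCP) lies on the centre line of the jaws, within the pads' length; the fingertips stand 17 mm ahead of it and the grasp point (between the pads) lies 2 mm behind it (robot.tip_reach is the distance from the TCP to the fingertips, in m); z points along the fingers, y is the line along which they close (so a half turn about z gives the same grasp; the last joint's range is limited). The gripper opens to 85 mm and grips with 20 to 120 N. Pads are 22 mm wide; open, the fingers measure 114 mm over their backs; the gripper's body (76 mm by 85 mm) begins 54 mm behind the grasp point. The pads swing forward as they close: fully open they stand 13 mm farther back than shut.
Start: joints at [70.835, 17.813, 0.802, 86.603, -0.252, 75.585, -1.558], TCP at [0.159, -0.527, 0.248] pointing down, gripper open.
Joint ranges: [-154.91, 154.91], [-16.99, 109.72], [-72.82, 74.43], [7.12, 147.25], [-82.49, 262.49], [11.32, 116.49], [-174.64, 174.64]. Speed limits (degrees/s): [159.86, 159.86, 180, 180, 180, 180, 180].

### API

Orientations are given as [roll, pitch, yaw] about the fixed x, y, z axes, in that order (R = Rz(yaw) Ry(pitch) Rx(roll)).
In Python, from station import robot, fingers, vision, workorder, recognise gives the robot as it stands. Calls block until the motion is done:
- robot.move_to(position, orientation): joint-space move of the TCP to a pose.
- robot.line_to(position, orientation=None, velocity=0.15, f_stop=None): straight line of the TCP; orientation=None keeps the orientation; velocity is the mean speed in m/s. With f_stop (N) it stops when the force on the tool has changed by that much, and returns True; else False.
- robot.move_j(angles): joint-space move.
- fingers.gripper_to(opening, force=None): opening from 0.0 (shut) to 1.0 (fully open); force is the grip in N (None keeps the last); returns when the fingers have stopped.
- robot.pause(seconds).
- robot.inverse_kinematics(position, orientation): joint angles nearest the present ones, or None.
- vision.grab_frame(name): name is "scene" or "top" or "wrist"; returns the picture (420x560x3 uint8, red, green, blue); there is no depth.
- vision.calibration(name): a dict with "mtx" (3x3 intrinsics, pixels), "extrinsics" (4x4, takes a point from world to camera coordinates); the wrist camera has in their place "T_tool_cam" (4x4, takes a point from camera to tool coordinates, whose origin is the TCP and whose axes are the flange's). Camera axes: x right, y up, looking along -z (the intrinsics and any distortion apply to the point x, -y, -z); pixel columns grow to the right and rows downward; lengths in m; the calibration is good to about 2 mm. A picture is of the moment at which its call begins: read the wrist's pose just before it. calibration takes no time and is no camera call.
A pose or a line that the arm cannot do raises robot.PlanningError and nothing moves.
- workorder.close_job(): hands the job in; it is judged then, once.
Trained networks look in the newest picture that a camera, given by its name, has taken for a name from the list of things; names that differ only in an ending like _2 or _b are one class to them, and where a whole thing is asked for, a point or a joint stands for the part that bears it (a point fixed in the world has none). Each returns a list of dicts, best first, with "p" (0 to 1); they miss things now and then, are a little off and sometimes report something else, mostly with a low value. They report only what shows in the picture. A call takes as long as a camera call.
- recognise(label, camera): "rect" ([centre column, centre row, width, height] in pixels, round what is visible of it).
Readings, each from a call of its own:
- robot.current_time_s(): time.
- robot.current_joint_positions(): joint angles.
- robot.current_dq(): joint speeds.
- robot.current_joint_torque(): joint torques, N m.
- robot.current_tool_pos(): TCP position.
- robot.current_eef_rot(): TCP orientation.
- robot.current_contact_force(): force on the tool from outside, world axes, zero at the start.
- robot.current_torque(): the same for the moment, N m.
- robot.current_finger_gap(): opening from 0.0 (shut) to 1.0 (fully open).
- robot.current_gripper_force(): force on a finger pad.
Only numpy, scipy, OpenCV 4.12 (cv2) and the standard library are available. Lean on these libraries where they do the work, as an engineer would, in place of code of your own. Each camera call takes 0.05 s, during which the arm holds its last target. There are 200 camera calls.

## Working session

There is one attempt and no reset: what is moved stays moved. The work goes in short steps, each a Python script; the robot and the scene stay as the last script left them, time stands still between calls to the robot, and variables do not carry over. Pictures are saved under pics/ and viewed, at most 10 in all, crops included, and the job is handed in when it is done.

```bash
ls; mkdir -p pics; python3 - <<'E'
from station import robot, fingers, vision, workorder, recognise
import cv2,numpy as np
for c in ["scene","top"]:
    f=vision.grab_frame(c); cv2.imwrite(f"pics/{c}0.png",f[:,:,::-1])
    k=vision.calibration(c); print(c,{a:np.round(b,4).tolist() if hasattr(b,'tolist') else b for a,b in k.items()})
    for n in ["left_knob","middle_knob","drawer_handle","cabinet","tin","offcut","left_pointer"]:
        print(n,[(np.round(d["rect"],1).tolist(),round(d["p"],2)) for d in recognise(n,c)][:4])
print(vision.calibration("wrist"), robot.current_eef_rot(),robot.current_time_s())
E
```

```text
pics
scene {'mtx': [[462.1337, 0.0, 279.6909], [0.0, 462.1337, 199.4412], [0.0, 0.0, 1.0]], 'extrinsics': [[0.2602, 0.9656, -0.0019, -0.1535], [-0.7718, 0.2091, 0.6005, 0.3758], [0.5802, -0.1548, 0.7996, -1.9451], [0.0, 0.0, 0.0, 1.0]]}
left_knob [([347.1, 209.0, 25.9, 20.4], 0.71), ([310.4, 196.2, 123.2, 23.3], 0.63)]
middle_knob [([308.8, 212.4, 22.4, 28.0], 0.83), ([227.2, 185.4, 52.1, 24.1], 0.7)]
drawer_handle [([307.5, 195.6, 122.2, 14.9], 0.69), ([312.1, 212.9, 27.0, 24.2], 0.65), ([315.1, 233.1, 134.9, 96.1], 0.53), ([377.6, 164.6, 18.6, 25.4], 0.16)]
cabinet [([318.1, 231.6, 138.2, 96.4], 0.94), ([274.4, 216.0, 26.8, 22.8], 0.6)]
tin [([340.5, 237.6, 21.3, 30.1], 0.86), ([346.3, 211.4, 21.0, 24.6], 0.52)]
offcut [([289.9, 247.1, 48.0, 23.1], 0.87), ([310.5, 211.8, 24.8, 25.7], 0.31)]
left_pointer [([346.9, 209.8, 25.9, 24.9], 0.82)]
top {'mtx': [[400.5766, 0.0, 278.8842], [0.0, 400.5766, 203.1316], [0.0, 0.0, 1.0]], 'extrinsics': [[0.0047, -1.0, -0.0073, 0.0173], [0.995, 0.0039, 0.0995, -0.5829], [-0.0995, -0.0077, 0.995, -1.1691], [0.0, 0.0, 0.0, 1.0]]}
left_knob [([215.2, 
[... 358 characters left out ...]
], 0.78), ([330.4, 278.6, 59.1, 47.1], 0.59), ([215.7, 164.1, 23.3, 29.7], 0.5)]
left_pointer [([215.7, 165.9, 26.8, 28.4], 0.96)]
{'mtx': array([[354.94250938,   0.        , 276.52909917],
       [  0.        , 354.94250938, 216.02477119],
       [  0.        ,   0.        ,   1.        ]]), 'T_tool_cam': array([[ 1.23955041e-04,  9.64288247e-01,  2.64854981e-01,
         6.57542913e-02],
       [ 9.99999960e-01, -5.25149011e-05, -2.76813876e-04,
        -5.52321529e-04],
       [-2.53019534e-04,  2.64855004e-01, -9.64288216e-01,
        -1.27010506e-01],
       [ 0.00000000e+00,  0.00000000e+00,  0.00000000e+00,
         1.00000000e+00]])} [1.79991062e+02 2.55639789e-03 1.67792313e+01] 0.8
```

View pics/top0.png

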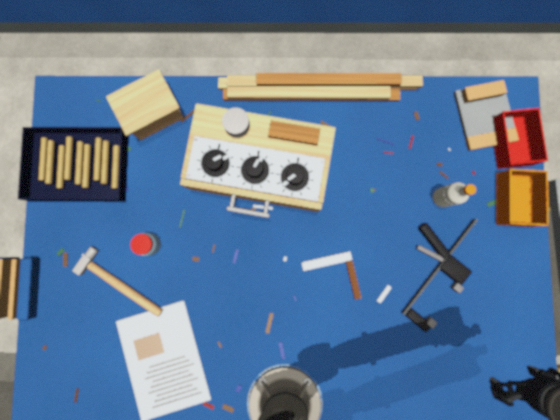

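```bash
cat > h.py <<'E'
from station import robot, fingers, vision, workorder, recognise
import cv2,numpy as np
from scipy.spatial.transform import Rotation as R
def cam(c):
    k=vision.calibration(c); K=k["mtx"]
    if "extrinsics" in k: E=np.array(k["extrinsics"])
    else:
        T=np.eye(4);T[:3,:3]=R.from_euler("xyz",robot.current_eef_rot(),degrees=True).as_matrix();T[:3,3]=robot.current_tool_pos()
        E=np.linalg.inv(T@k["T_tool_cam"])
    return np.array(K),E
def px2w(K,E,u,v,z):
    d=np.array([(u-K[0,2])/K[0,0],-(v-K[1,2])/K[1,1],-1.]); Ei=np.linalg.inv(E)
    d=Ei[:3,:3]@d; o=Ei[:3,3]; return o+d*(z-o[2])/d[2]
def w2px(K,E,p):
    c=E[:3,:3]@np.asarray(p)+E[:3,3]; return np.array([K[0,2]-K[0,0]*c[0]/c[2], K[1,2]+K[1,1]*c[1]/c[2]])
E
python3 - <<'E'
from h import *
K,E=cam("top")
for n,u,v,z in [("L",215.2,164.2,.15),("M",255.5,171.2,.15),("tin",233,121.6,.15),("off",294,134,.14),("cab",258.4,160.2,.125)]: print(n,px2w(K,E,u,v,z))
K,E=cam("scene")
for n,u,v,z in [("L",347,209,.15),("M",308.8,212.4,.15),("R",274.4,216,.15),("handle",307.5,195.6,.108)]: print(n,px2w(K,E,u,v,z))
E
python3 -c "
import cv2;a=cv2.imread('pics/top0.png')[90:230,160:360];cv2.imwrite('pics/top0c.png',cv2.resize(a,None,fx=4,fy=4,interpolation=2))"
```

```text
L [0.67639067 0.19239498 0.15      ]
M [0.6574868  0.08262499 0.15      ]
tin [0.79526811 0.14588911 0.15      ]
off [ 0.76366295 -0.02191948  0.14      ]
cab [0.69303444 0.07656153 0.125     ]
L [0.69436564 0.19123557 0.15      ]
M [0.67549787 0.071528   0.15      ]
R [ 0.66064724 -0.03572348  0.15      ]
handle [0.58108613 0.09844389 0.108     ]
```

View pics/top0c.png

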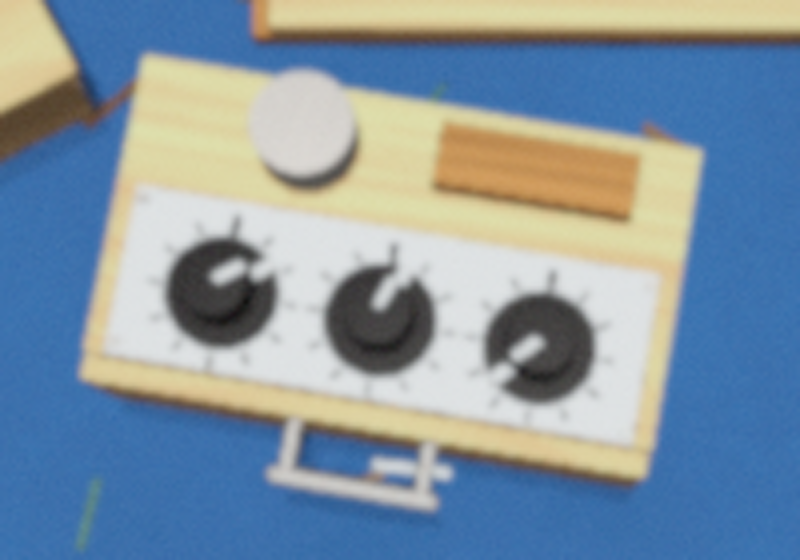

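The top picture shows the cabinet yawed about -10°: discs at (215,163), (255,170) and (295,177), handle at about (249,208). The pointers read about 50°, 28° and 223°. I'll look closer with the wrist camera.

```bash
python3 - <<'E'
from h import *
for y in (-10,170): print(y, robot.inverse_kinematics([.655,.083,.29],[180,0,y]))
q=robot.inverse_kinematics([.655,.083,.29],[180,0,170]);yaw=170
if q is None: yaw=-10
robot.move_to([.655,.083,.29],[180,0,yaw])
print(robot.current_time_s(),robot.current_joint_positions(),robot.current_contact_force())
K,E=cam("wrist"); f=vision.grab_frame("wrist"); np.savez("w0.npz",K=K,E=E,f=f)
cv2.imwrite("pics/w0.png",f[:,:,::-1])
for n in ["left_knob","left_pointer","drawer_handle"]: print(n,[(np.round(d["rect"],1).tolist(),round(d["p"],2)) for d in recognise(n,"wrist")][:4])
E
```

```text
-10 [  12.77841375   36.08730023  -41.78809313   60.50536069   23.11361544
   90.89435881 -122.67823784]
170 [ 17.51214719  39.4420235  -53.72439119  60.25916382  30.86320726
  93.25219095  52.99538942]
3.575 [ 17.58947531  39.43640341 -53.64982074  60.25146285  30.8806026
  93.26219465  52.99244693] [ 0.75870378 -0.49891527 -0.61423857]
left_knob [([421.4, 214.1, 100.5, 97.4], 0.81), ([285.3, 216.9, 493.8, 318.5], 0.58)]
left_pointer [([420.1, 214.6, 101.9, 94.0], 0.58)]
drawer_handle [([284.1, 103.8, 490.6, 85.7], 0.75), ([362.6, 347.0, 76.9, 96.8], 0.5)]
```

View pics/w0.png

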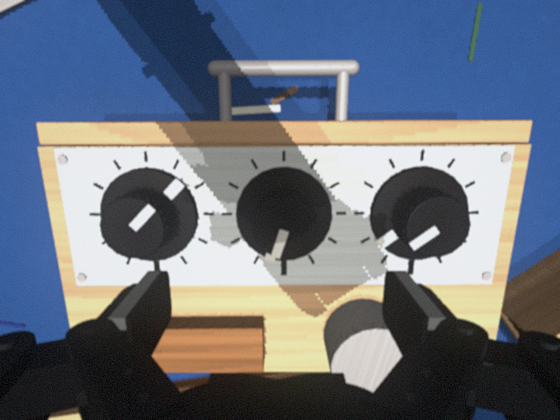

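The wrist view shows the discs at (420,213) left, (284,213) middle and (148,213) right, with the long marks pointing down in the image and the handle bar at (284,68). Next I'll measure the pointer angles by sampling the disc and the knob top.

```bash
cat >> h.py <<'E'
def angles(K,E,f,cs,yaw):
    g=cv2.GaussianBlur(f,(3,3),0).min(axis=2).astype(float); out=[]
    a=np.arange(0,360,1.)
    for c in cs:
        row=[]
        for z,rs in ((.134,np.arange(27,38,1.)),(.168,np.arange(6,20,1.))):
            s=[]
            for t in a:
                th=np.radians(yaw-t)
                p=[w2px(K,E,[c[0]+r/1e3*np.cos(th),c[1]+r/1e3*np.sin(th),z]) for r in rs]
                s.append(np.median([g[int(round(q[1])),int(round(q[0]))] if 0<=q[1]<420 and 0<=q[0]<560 else 0 for q in p]))
            s=np.array(s); i=s.argmax(); m=s>0.6*s.max()
            d=(a-i+180)%360-180; m&=abs(d)<20
            row.append((round((i+d[m].mean())%360,1),s.max()))
        out.append(row)
    return out
E
python3 - <<'E'
from h import *
d=np.load("w0.npz");K,E,f=d["K"],d["E"],d["f"]
cs=[px2w(K,E,u,213,.134) for u in (420.5,284,148.5)]
v=cs[0]-cs[2]; yaw=np.degrees(np.arctan2(-v[0],v[1])); print(np.round(cs,4),np.linalg.norm(v),yaw)
h=px2w(K,E,284,68,.108); print("handle",h, R.from_euler("z",-yaw,degrees=True).apply(h-cs[1]))
h=px2w(K,E,212,67,.108)-px2w(K,E,357,68,.108);print(np.degrees(np.arctan2(-h[0],h[1])),np.linalg.norm(h))
print(angles(K,E,f,cs,yaw))
# long marks check: direction
for (u,w),c in zip([(411,266),(284,267),(156,266)],cs):
    p=px2w(K,E,u,w,.126)-c; print(yaw-np.degrees(np.arctan2(p[1],p[0])),np.linalg.norm(p[:2]))
KT,ET=cam("top"); print([w2px(KT,ET,c) for c in cs])
for y in range(-180,181,20): 
  r=[robot.inverse_kinematics([c[0],c[1],.155],[180,0,y]) for c in cs]; print(y,[None if q is None else np.round(q[[0,2,6]] if hasattr(q,'shape') else [q[0],q[2],q[6]]).tolist() for q in r])
E
```

```text
[[ 0.6827  0.1966  0.134 ]
 [ 0.663   0.0859  0.134 ]
 [ 0.6433 -0.0241  0.134 ]] 0.224217449440107 -10.112258457921905
handle [0.55015626 0.10594285 0.108     ] [-1.14566705e-01 -1.02676583e-04 -2.60000000e-02]
169.48530546236833 0.11737171173409917
[[(np.float64(48.5), np.float64(235.0)), (np.float64(41.5), np.float64(235.0))], [(np.float64(9.5), np.float64(186.0)), (np.float64(12.5), np.float64(155.5))], [(np.float64(227.5), np.float64(236.0)), (np.float64(227.5), np.float64(235.0))]]
-0.1392976794239189 0.05054119289250316
-0.4620823763141555 0.05152539156854031
1.1404027159193344 0.050608999674031645
[array([214.67184767, 163.07790993]), array([254.70089196, 170.27225383]), array([294.68848296, 177.45914741])]
-180 [[7.0, -52.0, 52.0], [20.0, -53.0, 59.0], [31.0, -54.0, 67.0]]
-160 [[8.0, -55.0, 70.0], [21.0, -57.0, 77.0], [33.0, -58.0, 86.0]]
-140 [[9.0, -59.0, 89.0], [22.0, -60.0, 96.0], [34.0, -61.0, 104.0]]
-120 [[10.0, -62.0, 108.0], [23.0, -64.0, 114.0], [36.0, -66.0, 122.0]]
-100 [[11.0, -66.0, 127.0], [24.0, -68.0, 132.0], [37.0, -69.0, 140.0]]
-80 [[12.0, -70.0, 145.0],
[... 245 characters left out ...]
.0, 64.0, -80.0]]
0 [[-8.0, -18.0, -115.0], [2.0, -18.0, -106.0], [12.0, -18.0, -97.0]]
20 [[-6.0, -22.0, -96.0], [4.0, -22.0, -88.0], [15.0, -22.0, -79.0]]
40 [[-4.0, -25.0, -78.0], [6.0, -26.0, -70.0], [17.0, -27.0, -60.0]]
60 [[-3.0, -29.0, -59.0], [9.0, -30.0, -51.0], [19.0, -31.0, -42.0]]
80 [[-1.0, -33.0, -41.0], [11.0, -34.0, -33.0], [22.0, -35.0, -24.0]]
100 [[1.0, -37.0, -22.0], [13.0, -38.0, -15.0], [24.0, -39.0, -6.0]]
120 [[3.0, -41.0, -4.0], [15.0, -42.0, 3.0], [27.0, -44.0, 12.0]]
140 [[4.0, -45.0, 15.0], [16.0, -46.0, 22.0], [28.0, -47.0, 30.0]]
160 [[6.0, -48.0, 33.0], [18.0, -50.0, 40.0], [30.0, -51.0, 49.0]]
180 [[7.0, -52.0, 52.0], [20.0, -53.0, 59.0], [31.0, -54.0, 67.0]]
```

```bash
python3 - <<'E'
from h import *
d=np.load("w0.npz");K,E,f=d["K"],d["E"],d["f"]
cs=[px2w(K,E,u,213,.134) for u in (420.5,284,148.5)]
im=cv2.resize(f[150:285,220:490,::-1].copy(),None,fx=2.9,fy=2.9,interpolation=cv2.INTER_CUBIC)
P=lambda p:tuple(np.round((w2px(K,E,p)-[220,150])*2.9+1).astype(int).tolist())
for c in cs[:2]:
    for z,r,col in ((.134,.040,(0,255,0)),(.168,.024,(0,0,255))):
        pts=[P([c[0]+r*np.cos(t),c[1]+r*np.sin(t),z]) for t in np.arange(0,6.3,.1)]
        cv2.polylines(im,[np.array(pts)],True,col,1); cv2.circle(im,P([c[0],c[1],z]),2,col,-1)
cv2.imwrite("pics/w0c.png",im)
E
```

```text
(no output)
```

View pics/w0c.png

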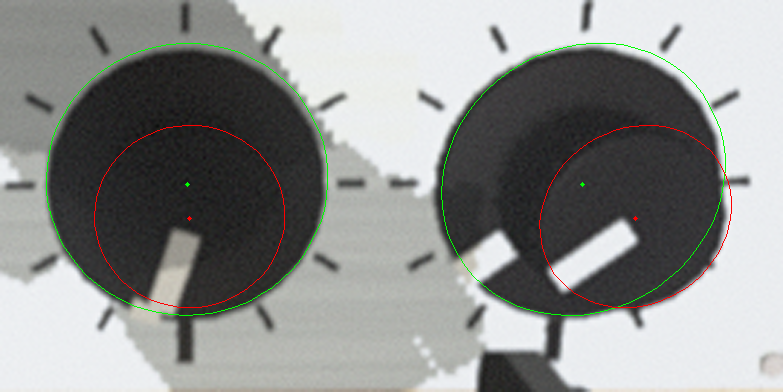

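Overlay: the middle knob's line runs (186,232)→(155,305) and the left's (632,228)→(560,283) in the crop. The centre estimates are about 1 mm off, so I'll shift them. Now I'll turn the left dial.

```bash
cat >> h.py <<'E'
def grip_at(c,yaw,ztcp=.155):
    robot.move_to([c[0],c[1],.215],[180,0,yaw]); robot.line_to([c[0],c[1],ztcp],velocity=.1)
def turn(dyaw,n=1):
    for _ in range(n):
        q=list(robot.current_joint_positions()); q[6]+=dyaw/n; robot.move_j(q)
E
python3 - <<'E'
from h import *
d=np.load("w0.npz");K,E,f=d["K"],d["E"],d["f"]
cs=[px2w(K,E,u,214.2,.134) for u in (419.5,284,148.7)]
m=cs[1]; v=cs[0]-cs[2]; v/=np.linalg.norm(v); cs=[m+.112*v,m,m-.112*v]
yaw=np.degrees(np.arctan2(-v[0],v[1])); print(np.round(cs,4),yaw); np.savez("cs.npz",cs=cs,yaw=yaw)
S=lambda x,y:px2w(K,E,220+x/2.9,150+y/2.9,.168)
ang=[]
for n,a,b,c in (("L",(632,228),(560,283),cs[0]),("M",(186,232),(155,305),cs[1])):
    p,q=S(*a),S(*b); D=q-p; print(n,yaw-np.degrees(np.arctan2(D[1],D[0])), "perp off mm",1e3*np.cross((c-p)[:2],D[:2])/np.linalg.norm(D)); ang.append(yaw-np.degrees(np.arctan2(D[1],D[0])))
print(angles(K,E,f,cs,yaw))
c=cs[0]
t0=robot.current_time_s()
grip_at(c,140); print(robot.current_contact_force(),robot.current_joint_positions()[6])
fingers.gripper_to(0.0,40)
print("gap",robot.current_finger_gap(),robot.current_gripper_force(),robot.current_contact_force(),robot.current_time_s()-t0)
y0=robot.current_eef_rot()[2]
turn(-(120-ang[0]))
print("turned",robot.current_eef_rot()[2]-y0,robot.current_torque(),robot.current_contact_force(),robot.current_tool_pos(),robot.current_time_s()-t0)
fingers.gripper_to(1.0); print(robot.current_finger_gap())
robot.line_to([c[0],c[1],.215],velocity=.2); print(robot.current_time_s())
E
```

```text
[[ 0.6836  0.196   0.134 ]
 [ 0.664   0.0858  0.134 ]
 [ 0.6443 -0.0245  0.134 ]] -10.111938276094067
L 48.48334907027995 perp off mm 1.5595335645485635
M 21.79504501375162 perp off mm 0.590652004255278
[[(np.float64(49.5), np.float64(235.0)), (np.float64(43.5), np.float64(235.0))], [(np.float64(10.5), np.float64(186.0)), (np.float64(13.0), np.float64(168.0))], [(np.float64(226.0), np.float64(236.0)), (np.float64(225.0), np.float64(235.0))]]
[ 0.19777951 -0.43830908  0.52766019] 14.810694447979266
gap 0.5495595391056777 41.96792185306549 [0.05428202 0.66802351 3.08912747] 1.85
turned -71.59119596202409 [ 0.40775701 -0.74402771 -0.08278512] [4.6457586  1.40665717 0.32306312] [0.68594146 0.19708712 0.1561431 ] 2.9917000000000002
0.9984904647158065
7.675<stdin>:9: DeprecationWarning: Arrays of 2-dimensional vectors are deprecated. Use arrays of 3-dimensional vectors instead. (deprecated in NumPy 2.0)
```

```bash
python3 - <<'E'
from h import *
d=np.load("cs.npz");cs,yaw=d["cs"]+[.0015,.0008,0],float(d["yaw"]); np.savez("cs.npz",cs=cs,yaw=yaw)
c=cs[1]; t0=robot.current_time_s()
grip_at(c,40)
fingers.gripper_to(0.0,40)
print("gap",robot.current_finger_gap(),robot.current_contact_force(),robot.current_joint_positions()[6])
y0=robot.current_eef_rot()[2]
turn(111.8)
print("turned",robot.current_eef_rot()[2]-y0,robot.current_torque(),robot.current_contact_force(),robot.current_tool_pos(),robot.current_time_s()-t0)
fingers.gripper_to(1.0)
robot.line_to([c[0],c[1],.215],velocity=.2)
robot.move_to([.655,.083,.29],[180,0,170])
K,E=cam("wrist"); f=vision.grab_frame("wrist"); np.savez("w1.npz",K=K,E=E,f=f)
print(angles(K,E,f,cs,yaw),robot.current_time_s())
im=cv2.resize(f[140:290,60:490,::-1].copy(),None,fx=1.86,fy=1.86,interpolation=cv2.INTER_CUBIC)
P=lambda p:tuple(np.round((w2px(K,E,p)-[60,140])*1.86).astype(int).tolist())
for c in cs:
    for z,r,col in ((.134,.040,(0,255,0)),(.168,.024,(0,0,255))):
        pts=[P([c[0]+r*np.cos(t),c[1]+r*np.sin(t),z]) for t in np.arange(0,6.3,.1)]
        cv2.polylines(im,[np.array(pts)],True,col,1)
cv2.imwrite("pics/w1c.png",im)
E
```

```text
gap 0.5528223248362948 [ 1.50061203 -1.86666235  4.04202486] -75.93799694744615
turned 111.78930298044034 [-0.34582318  0.73243697  0.01690424] [-3.09758313 -1.71683015  4.63934553] [0.6658769  0.08558764 0.15636029] 3.4082999999999997
[[(np.float64(123.0), np.float64(236.0)), (np.float64(120.0), np.float64(235.0))], [(np.float64(266.5), np.float64(188.0)), (np.float64(268.5), np.float64(143.0))], [(np.float64(223.5), np.float64(236.0)), (np.float64(221.5), np.float64(235.0))]] 12.45
```

View pics/w1c.png

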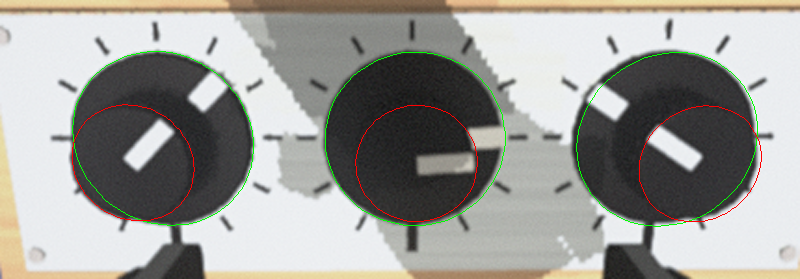

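Left is at about 121° and middle about 267° (targets 120° and 270°), both well inside the lock's ±12°. Now I'll ease the right dial on, watching the moment.

```bash
python3 - <<'E'
from h import *
d=np.load("cs.npz");cs,yaw=d["cs"],float(d["yaw"])
c=cs[2]; t0=robot.current_time_s()
grip_at(c,140); fingers.gripper_to(0.0,40)
print("gap",robot.current_finger_gap(),robot.current_contact_force())
y0=robot.current_eef_rot()[2]; b=robot.current_torque()[2]; print("base",b)
L=[]
for i in range(105):
    turn(-1); m=robot.current_torque()[2]; L.append(m)
    if abs(m)>.2 : break
    if robot.current_time_s()-t0>28: break
print(np.round(L,3).tolist()); print(i+1,robot.current_eef_rot()[2]-y0,robot.current_contact_force(),robot.current_tool_pos(),robot.current_time_s())
E
```

```text
gap 0.5538182633321962 [-1.37860979 -0.80903876  5.0821875 ]
base -0.01656436799639292
[-0.053, -0.016, -0.076, -0.057, -0.048, -0.028, -0.021, -0.049, -0.029, -0.068, -0.161, -0.187, -0.166, -0.317]
14 -14.036863419122795 [-0.88028122  0.32921727  1.79639687] [ 0.64612402 -0.02378967  0.15603393] 17.725
```

```bash
python3 - <<'E'
from h import *
t=lambda:float(np.round(np.mean([robot.current_torque()[2] for _ in range(5)]),3))
robot.pause(.1); print(t(),robot.current_eef_rot()[2],robot.current_time_s())
L=[]
for i in range(10):
    turn(-.6); L.append(t())
    if abs(L[-1])>.3: break
robot.pause(.1);print(L,t(),robot.current_contact_force(),robot.current_eef_rot()[2],robot.current_time_s())
K,E=cam("top"); f=vision.grab_frame("top"); np.savez("t2.npz",f=f)
d=np.load("cs.npz"); print(angles(K,E,f,d["cs"],float(d["yaw"])))
E
```

```text
-0.323 125.95311630352963 17.825
[-0.346] -0.345 [-0.53220068  0.78350979  1.80258229] 125.34010884342149 18.175
[[(np.float64(124.0), np.float64(204.0)), (np.float64(121.0), np.float64(199.0))], [(np.float64(269.0), np.float64(204.0)), (np.float64(269.0), np.float64(198.0))], [(np.float64(324.0), np.float64(200.0)), (np.float64(315.0), np.float64(170.5))]]
```

The moment has settled near -0.34 N m. Releasing is safe whether this is the bolt drawing the dial on or holding it, so I'll let go and look.

```bash
python3 - <<'E'
from h import *
d=np.load("cs.npz");cs,yaw=d["cs"],float(d["yaw"]); c=cs[2]
print("j7 tq",robot.current_joint_torque()[6])
fingers.gripper_to(1.0); print("j7 tq free",robot.current_joint_torque()[6],robot.current_torque()[2])
robot.line_to([c[0],c[1],.215],velocity=.2)
robot.move_to([.655,.083,.29],[180,0,170])
K,E=cam("wrist"); f=vision.grab_frame("wrist"); np.savez("w2.npz",K=K,E=E,f=f)
print(angles(K,E,f,cs,yaw),robot.current_time_s())
im=cv2.resize(f[140:290,60:490,::-1].copy(),None,fx=1.86,fy=1.86,interpolation=cv2.INTER_CUBIC)
cv2.imwrite("pics/w2c.png",im)
E
```

```text
j7 tq 0.34937613643705845
j7 tq free 0.0013065951861790381 0.02029086858929172
[[(np.float64(123.5), np.float64(236.0)), (np.float64(120.5), np.float64(235.0))], [(np.float64(266.0), np.float64(188.0)), (np.float64(267.0), np.float64(143.0))], [(np.float64(247.5), np.float64(236.0)), (np.float64(244.5), np.float64(235.0))]] 19.8
```

View pics/w2c.png

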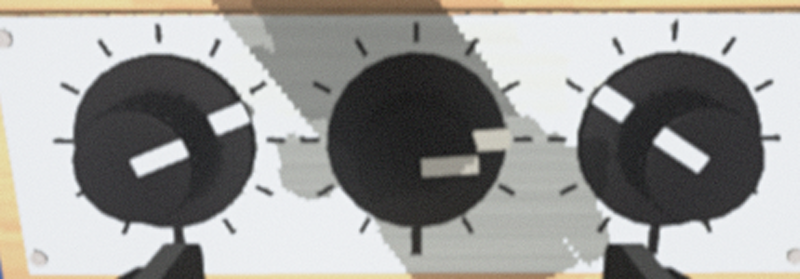

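The right pointer is now at about 246°. It moved 23° while the gripper turned 14.6°, so the bolt drew it on. Next I'll grip the handle and pull.

```bash
python3 - <<'E'
from h import *
d=np.load("cs.npz");cs,yaw=d["cs"],float(d["yaw"])
X=R.from_euler("z",yaw,degrees=True).apply([1,0,0]); h=cs[1]-.1165*X; print("h",h)
P=lambda s,z:[h[0]-s*X[0],h[1]-s*X[1],z]
robot.move_to(P(0,.21),[180,0,yaw+90]); fingers.gripper_to(.43)
print(robot.line_to(P(0,.106),velocity=.1,f_stop=6),robot.current_tool_pos(),robot.current_contact_force())
fingers.gripper_to(0,40); g=robot.current_finger_gap(); print("gap",g,robot.current_contact_force())
if g>.05:
    s=robot.line_to(P(.1,.106),velocity=.04,f_stop=15)
    p=robot.current_tool_pos(); print("stop",s,p,"travel",-(np.array(p)-h)@[X[0],X[1],0],robot.current_contact_force(),robot.current_time_s())
E
```

```text
h [0.55078016 0.1070081  0.134     ]
False [0.55140199 0.10726068 0.10676332] [ 0.6514081  -0.50063952 -0.32488761]
gap 0.1192193493321114 [-0.16673248 -0.46343705  3.03001813]
stop True [0.46319119 0.12246236 0.10676862] travel 0.08894175760992053 [0.19436531 0.14345402 2.22076334] 25.3333
```

```bash
python3 - <<'E'
from h import *
d=np.load("cs.npz");cs,yaw=d["cs"],float(d["yaw"])
X=R.from_euler("z",yaw,degrees=True).apply([1,0,0]); h=cs[1]-.1165*X
p=np.array(robot.current_tool_pos())
print(robot.line_to(p-.004*X,velocity=.01,f_stop=20))
q=np.array(robot.current_tool_pos()); print("more mm",1e3*(p-q)@X,robot.current_contact_force())
fingers.gripper_to(.4); q=np.array(robot.current_tool_pos()); robot.line_to([q[0],q[1],.22],velocity=.15)
robot.move_to([.575,.100,.31],[180,0,170])
K,E=cam("wrist"); f=vision.grab_frame("wrist"); cv2.imwrite("pics/w3.png",f[:,:,::-1])
print(angles(K,E,f,cs,yaw),robot.current_time_s())
b=h-.09*X; b[2]=.108; print("bar expected px",w2px(K,E,b), w2px(K,E,b+.01*X))
E
```

```text
False
more mm 0.07091780886660179 [ 9.78459229 -0.51281062 -7.64045041]
[[(np.float64(122.0), np.float64(235.0)), (np.float64(120.5), np.float64(234.0))], [(np.float64(267.0), np.float64(180.0)), (np.float64(275.5), np.float64(202.5))], [(np.float64(248.5), np.float64(235.0)), (np.float64(248.0), np.float64(234.0))]] 28.75
bar expected px [279.98657688  63.10081201] [279.93191018  75.55566387]
```

View pics/w3.png

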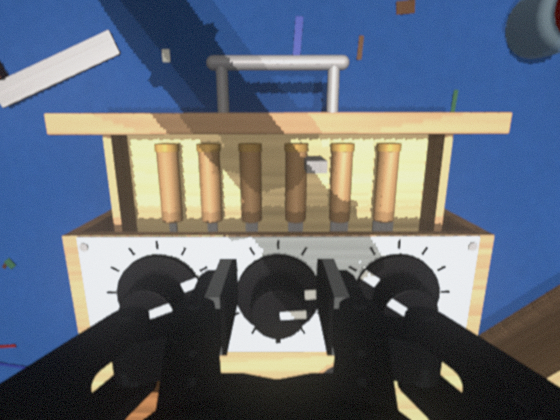

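The drawer is out to its stop: the bar is at (278,62), against (280,63) expected. The dials have not moved, and the robot is clear.

```bash
python3 -c "
from station import workorder
print(workorder.close_job())"
```

```text
the job is handed in; nothing more can be done
None
```

The job is handed in at about 29 s on the robot's clock: left dial set at the 4th mark, middle at the 9th, the right one drawn on by the bolt, and the drawer pulled out to its stop and released with the robot clear.

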